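# Bring the red-lidded screw jar to the front of the drawer carousel and hold it there

## Robot

A 6-joint arm with a two-finger parallel gripper is mounted at the origin on a cart in front of the work surface, level with it; the furniture and walls round the work are solid. World frame = base frame: x ahead of the robot, y to its left, z up, the work surface at z = 0. Lengths are in m, angles in rad, forces in N, time in s.
With the tool pointing down it reaches from about 0.35 to 0.775 m from the base axis. Payload 5.5 kg.
Tool frame: the origin (TCP) lies between the finger pads; the fingertips stand 8 mm ahead of it and the grasp point (between the pads) lies 11 mm behind it; z points along the fingers, y is the line along which they close (so a half turn about z gives the same grasp; the last joint's range is limited). The gripper opens to 85 mm and grips with 20 to 120 N. Pads are 22 mm wide; open, the fingers measure 114 mm over their backs; the gripper's body (76 mm by 85 mm) begins 54 mm behind the grasp point. The pads swing forward as they close: fully open they stand 13 mm farther back than shut.
Start: joints at [-0.14, 0.313, 0.046, 1.304, 0, 1.431], TCP at [0.575, -0, 0.239] pointing down, gripper open.
Joint ranges: [-2.76, 2.76], [-0.86, 1.69], [-1.03, 1.26], [-2.2, 2.34], [-1.47, 1.5], [-3.14, 3.14]. Speed limits (rad/s): [2.57, 2.57, 3.14, 3.14, 3.14, 3.14].

## Interface

Orientations are given as a unit quaternion [w, x, y, z].
In Python, from workcell import status, vision, job gives the robot as it stands. The module is installed in compiled form; this text tells all that it offers.
- The arm moves only by the tool apply_moves, never from a script. Its argument "moves" is one flat list of numbers, 6 for each row, row after row: the shift along the world's x, y, z in units of 25 mm (1.0 is 25 mm), then the turn, a rotation vector about the world's x, y, z in rad. In form: [x, y, z, rx, ry, rz, x, y, z, rx, ry, rz, ...]. A call has 1 to 20 rows; each row is the pose to reach, as a shift and turn from the pose commanded when the call began; what a row does not reach only later rows make up. A row lasts 1/12 s, in which the tool goes at most 41.7 mm and 7.16 degrees, less where a joint would pass 70% of its speed; a pose out of reach is approached as far as the arm can. A call with a gripper value outside its range is refused whole. "claw" is the opening in per cent of the stroke, from 0 (shut) to 100 (fully open), set as the call begins (left out, the last holds). The fingers move at their own pace and stop on an object; "newtons" is the grip in N (left out, the last holds). Time passes only in rows, so rows that repeat a pose let the fingers close. It gives the time, the measured TCP pose, the force, the opening and the grip force at its end, in the units of the state.
- status.get_state(): the state, without advancing time (a new reading comes with each control period).
- vision.read_camera(name): name is "scene" or "side" or "wrist"; returns a dict with "image" (400x640x3 uint8, blue, green, red), "camera_matrix" (3x3 intrinsics, pixels), "dist_coeffs" ([k1, k2, p1, p2, k3] as OpenCV has them; the pictures are not rectified), "camera_from_world" (4x4, takes a point from world to camera coordinates). Camera axes: x right, y down, z forward; pixel columns grow to the right and rows downward; lengths in m; the calibration is good to about 2 mm. A picture is of the moment at which its call begins. There is no depth.
- job.hand_in(): hands the job in; it is judged then, once.
The state is a dict: "clock": time; "joint_pos": joint angles; "qvel": joint speeds; "tau": joint torques, N m; "tcp_pos": TCP position; "orientation": TCP orientation; "wrist_force": force on the tool from outside, world axes, zero at the start; "ft_torque": the same for the moment, N m; "finger_gap": finger opening in m; "grip_force": force on a finger pad.
Only numpy, scipy, OpenCV 4.12 (cv2) and the standard library are available. Lean on these libraries where they do the work, as an engineer would, in place of code of your own. Each camera call takes 0.05 s, during which the arm holds its last target. There are 200 camera calls.

## Task

Pull the tray drawer of the little plywood cabinet fully out by its handle. Then turn the jar carousel in it by the black bar grip in its middle until the jar with the red lid stands at the front, centred on the yellow stripe of the drawer front, and finish while still gripping that bar firmly so the carousel stays still: do not let go. Leave the glue bottle, glue pot, tape measure and pliers where they are.

Things in the scene. Friction and masses are not known exactly. Their poses are not given: they have to be found in the camera images.
- cabinet: Small plywood cabinet fixed to the bench, 165 deep x 170 wide x 125 mm high, top board overhanging 3 mm all round. Origin: centre of its underside. Its front faces its own -x and is open above the drawer front; position and yaw vary.
- drawer (a joint): Tray drawer of the cabinet, slides towards the cabinet's -x: 0 m shut, 0.15 m fully out at its stop. Friction about 2 N plus 8 N per m/s; stays where it is left. Its front panel is 166 mm wide, 12 mm thick, top edge 59 mm above the bench, with a yellow stripe 9 mm wide up its middle.
- drawer_handle (a point): Middle of the drawer's dark steel bow handle, whose two legs rise obliquely from the front panel: a level round bar 10 mm thick, straight over 74 mm, along the cabinet's y, 87 mm above the bench; bar centre 48 mm out from the front panel's face. Axes as the cabinet's; moves with the drawer.
- carousel: Jar carousel in the drawer: grey disc 122 mm across, six fixed jars (34 mm across the lids, centres 44 mm from the axis, 60 degrees apart, lid tops 65 mm above the bench), one lid red, five white. Origin on the axis, 16 mm above the bench; z up, -x points to the red jar. Turns endlessly either way, friction 0.04 N m, stays where left. Drawer out: axis 80 mm in front of the cabinet.
- carousel_grip (a point): Grip point of the black bar grip on the carousel's axis, 90 mm above the bench. The bar is 44 mm long (along the carousel's x, so in line with the red-lidded jar), 14 mm thick, and reaches from 69 to 107 mm above the bench, standing above the jar lids. Axes as the carousel's.
- red_jar (a point): Centre of the top face of the red lid, 44 mm from the carousel's axis.
- front_place (a point): The front place, where the red lid's centre must come: 44 mm from the carousel's axis straight towards the drawer's front panel (cabinet's -x), in line with the yellow stripe. Moves with the drawer.
- glue_bottle: Green squeeze bottle with red nozzle, 60 mm across, 189 mm high, standing loose at the far right; origin at the centre of its foot.
- glue_pot: White glue pot with a brush in it, 91 x 112 x 175 mm, loose, standing at the far right; origin under it.
- tape_measure: Yellow tape measure, 66 x 84 x 44 mm, loose, lying near the robot on the left; origin under it.
- pliers: Red-handled pliers, 49 x 162 x 13 mm, loose, lying near the robot on the left; origin under them.

How it is judged:
On the way, in this order (a step that is already met when the one before it is completed fails the run):
1. the drawer is pulled fully out (at least 135 of 150 mm) (value of joint drawer above 0.135 m), for 0.2 s.
2. the red-lidded jar is turned to the front by the bar grip, which the fingers hold (horizontal distance between red_jar and front_place below 0.009 m and contact force between the fingers and carousel above 4 N and distance between the grasp point and carousel_grip below 0.025 m), for 0.2 s.
At the end, for the whole second after the job is handed in: The drawer is at least 130 mm out; the red lid's centre is within 9 mm of the front place (about 12 degrees); the carousel is still (under 0.08 rad/s); the fingers still grip the bar (contact force on the carousel over 4 N, grasp point within 25 mm of carousel_grip) (all of step 2 and value of joint drawer above 0.13 m and angular speed of carousel below 0.08 rad/s); the arm keeps its last pose, push and grip.
It fails at once if the green glue bottle is moved more than 30 mm (distance of glue_bottle from where it was at the start of the episode above 0.03 m).
It fails at once if the white glue pot is moved more than 30 mm (distance of glue_pot from where it was at the start of the episode above 0.03 m).
It fails at once if the yellow tape measure is moved more than 30 mm (distance of tape_measure from where it was at the start of the episode above 0.03 m).
It fails at once if the red pliers is moved more than 30 mm (distance of pliers from where it was at the start of the episode above 0.03 m).
It also fails if it takes over 72 s, if anything falls off the work surface, if the arm or the gripper's body presses on something with over 40 N, if the wrist force passes 120 N, or if a joint passes its speed limit or range.

## Working session

There is one attempt and no reset: what is moved stays moved. The work goes in short steps, Python scripts to look and compute and a tool call to move; the robot and the scene stay as the last step left them, time stands still between calls to the robot, and variables do not carry over. Pictures are saved under pics/ and viewed, at most 10 in all, crops included, and the job is handed in when it is done.

Besides the shell and the picture viewer there is one more tool, called after "Emit:" by a JSON object that holds its "fn" and its "kwargs". apply_moves: Moves the arm, as the interface text tells. Its arguments: {"type":"object","properties":{"moves":{"type":"array","items":{"type":"number"}},"claw":{"type":"number"},"newtons":{"type":"number"}},"required":["moves"]}

```bash
mkdir -p pics
cat > h.py <<'E'
import numpy as np, cv2
from workcell import status, vision, job
def ray(c,uv):
    p=cv2.undistortPoints(np.array([[uv]],float),np.array(c["camera_matrix"],float),np.array(c["dist_coeffs"],float))[0,0]
    T=np.array(c["camera_from_world"]);R=T[:3,:3];o=-R.T@T[:3,3]
    return o,R.T@np.array([p[0],p[1],1])
def onz(c,uv,z):
    o,d=ray(c,uv);return o+d*(z-o[2])/d[2]
def proj(c,P):
    T=np.array(c["camera_from_world"])
    return cv2.projectPoints(np.array(P,float).reshape(-1,1,3),cv2.Rodrigues(T[:3,:3])[0],T[:3,3],np.array(c["camera_matrix"],float),np.array(c["dist_coeffs"],float))[0][:,0]
E
python3 - <<'E'
from h import *
import pickle
C={n:vision.read_camera(n) for n in("scene","side","wrist")}
pickle.dump(C,open("c0.pkl","wb"))
for n in C: cv2.imwrite(f"pics/{n}0.png",C[n]["image"]); 
for n in C:
    T=np.array(C[n]["camera_from_world"]);print(n,-T[:3,:3].T@T[:3,3],T[2,:3])
s=status.get_state();print(s)
E
```

```text
scene [-0.05375209 -0.78461465  0.75114229] [ 0.49329444  0.70799456 -0.5053754 ]
side [1.06652407 0.96449855 1.6485266 ] [-0.25527406 -0.46280428 -0.84890951]
wrist [0.57527096 0.08253944 0.37392299] [-0.00248338 -0.31755721 -0.94823586]
{'clock': 0.15, 'joint_pos': array([-1.39586294e-01,  3.13828256e-01,  4.52543972e-02,  1.30360868e+00,
       -8.88335033e-06,  1.43120405e+00]), 'qvel': array([-0.00037398, -0.00144016,  0.00162936,  0.00091048, -0.00245989,
       -0.00112821]), 'tau': array([ 1.76330479e-03, -4.81067133e+01,  2.98815805e+01,  1.39078675e-02,
       -1.10673584e-04, -5.56924022e-05]), 'tcp_pos': array([5.74631453e-01, 4.74122180e-05, 2.38619420e-01]), 'orientation': array([-5.50850618e-04,  7.07104494e-01,  7.07108729e-01, -4.20689452e-04]), 'wrist_force': array([-0.16752163,  0.44821622, -0.45307074]), 'ft_torque': array([ 0.01584685,  0.00397508, -0.00381188]), 'grip_force': 0.0, 'finger_gap': 0.08533695723404577}
```

View pics/scene0.png

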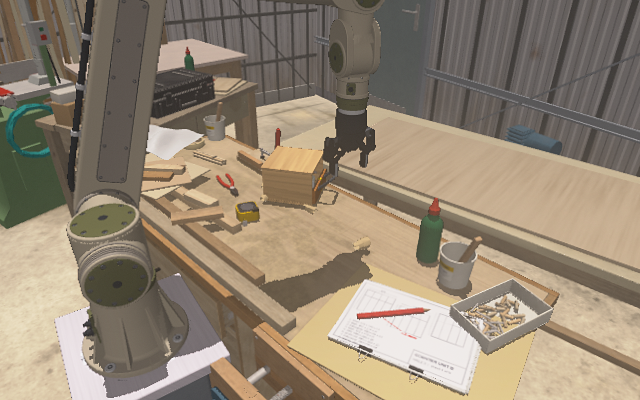

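View pics/side0.png

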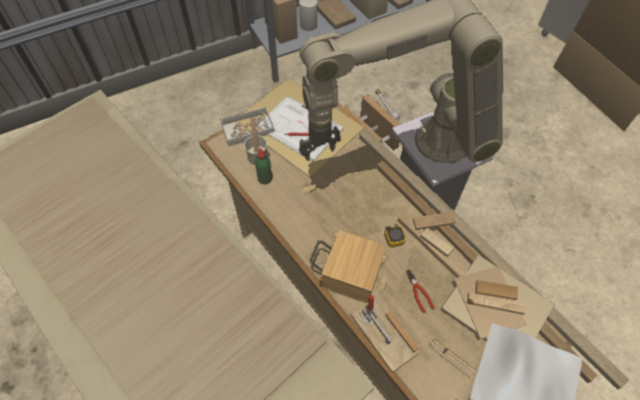

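The scene view shows the cabinet at about (295,175), with the handle to its right at (330,190). The side view shows the cabinet top at about (352,262), with the handle on its left at (320,257). The tape measure is at (395,235) and the pliers at (420,290).

Run:
```python
from h import *
import pickle
C=pickle.load(open("c0.pkl","rb"))
c=C["side"]; s=c["image"]
a=cv2.resize(s[210:320,290:440],None,fx=5,fy=5,interpolation=cv2.INTER_CUBIC)
cv2.imwrite("pics/a.png",a)
for uv in [(342,231),(386,240),(369,300),(321,280)]: print(onz(c,uv,.125))
print(onz(c,(315,257),.087), onz(c,(395,235),.04),onz(c,(264,165),.1))
```

```text
[0.61045375 0.25156238 0.125     ]
[0.49357206 0.34959037 0.125     ]
[0.65196756 0.51037438 0.125     ]
[0.75654214 0.38039699 0.125     ]
[0.72870393 0.28135327 0.087     ] [0.42210723 0.31246217 0.04      ] [ 0.73125014 -0.14192977  0.1       ]
```

View pics/a.png

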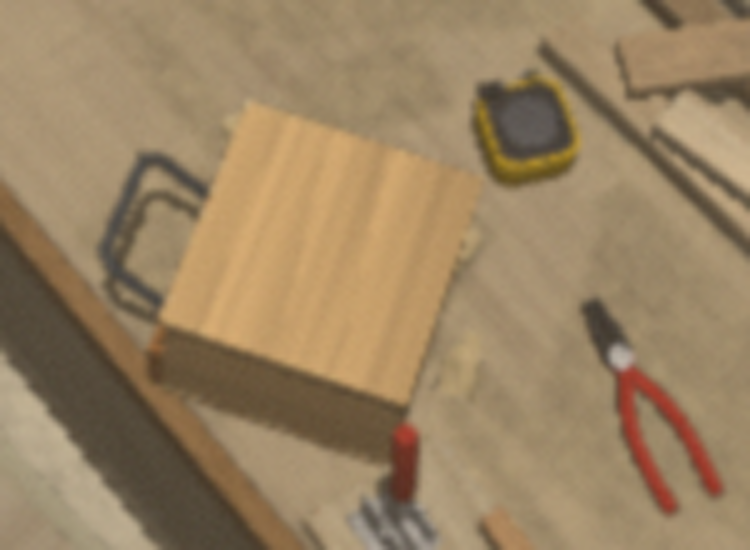

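Crop: top corners at about (250,101), (481,180), (406,405) and (160,322). The handle bar runs from (148,157) to (105,252).

Run:
```python
from h import *
import pickle
C=pickle.load(open("c0.pkl","rb"))
c=C["side"]
f=lambda u,v:(u/5+290-.4,v/5+210-.4)
P=np.array([onz(c,f(*q),.125)[:2] for q in [(250,101),(481,180),(406,405),(160,322)]])
print(P,[np.linalg.norm(P[i]-P[i-1]) for i in range(4)])
# front edge mid -> back mid
fm=(P[0]+P[3])/2;bm=(P[1]+P[2])/2
e=P[3]-P[0]; print("edge dir",np.degrees(np.arctan2(e[1],e[0]))); d=bm-fm;print("x axis yaw",np.degrees(np.arctan2(d[1],d[0])),"ctr",P.mean(0))
e2=P[2]-P[1]; print(np.degrees(np.arctan2(e2[1],e2[0])))
h=[onz(c,f(*q),.087)[:2] for q in [(148,157),(105,252)]];h=np.array(h);print(h,h.mean(0),np.linalg.norm(h[1]-h[0]))
yaw=np.arctan2(d[1],d[0]);print("pred handle",P.mean(0)-(.0825+.048)*np.array([np.cos(yaw),np.sin(yaw)]))
c=C["scene"]
# red-mask? tall rear tool etc; bottle and predicted handle overlay
print("handle in scene",proj(c,[[*h.mean(0),.087]]))
x=h.mean(0)-.15*np.array([np.cos(yaw),np.sin(yaw)]);print("out",x)
```

```text
[[0.61557972 0.24372552]
 [0.50510862 0.36764314]
 [0.63099987 0.48528861]
 [0.74523163 0.36247095]] [np.float64(0.1758126719456576), np.float64(0.16601036179787915), np.float64(0.17230514506532676), np.float64(0.1677291754841302)]
edge dir 42.48590380597396
x axis yaw 132.32425800517106 ctr [0.62422996 0.36478206]
43.06079485783664
[[0.68825247 0.23305354]
 [0.74704087 0.28470306]] [0.71764667 0.2588783 ] 0.07825438071144881
pred handle [0.71209895 0.26829739]
handle in scene [[333.87288657 172.39384853]]
out [0.81864551 0.14797638]
```

Run:
```python
from h import *
from scipy.spatial.transform import Rotation as R
yaw=np.radians(132.5);f=-np.array([np.cos(yaw),np.sin(yaw),0])
az=np.arctan2(f[1],f[0])
s=status.get_state();p=s["tcp_pos"]
for t in (30,35):
    r=R.from_rotvec(f*np.radians(t))*R.from_rotvec([0,0,az])
    z=r.apply([0,0,-1]);g=np.array([.7175,.2588,.087])
    T=g+.011*z
    print(t,f,"rv",r.as_rotvec(),"z",z,"hover",(T-.09*z-p)/.025,"grasp",(T-p)/.025)
```

```text
30 [ 0.67559021 -0.73727734 -0.        ] rv [ 0.49299361 -0.21692238 -0.80956534] z [ 0.36863867  0.3377951  -0.8660254 ] hover [ 4.54984371  9.28267098 -3.32813654] grasp [ 5.87694291 10.49873336 -6.44582799]
35 [ 0.67559021 -0.73727734 -0.        ] rv [ 0.57504525 -0.25302596 -0.80249583] z [ 0.42288491  0.38750262 -0.81915204] hover [ 4.37842559  9.12559522 -3.47625635] grasp [ 5.90081126 10.52060467 -6.42520371]
```

Emit:
{"fn": "apply_moves", "kwargs": {"moves": [1.1,2.3,0,0.14,-0.06,-0.2,2.2,4.6,0,0.29,-0.13,-0.4,3.3,6.9,0,0.43,-0.19,-0.6,4.38,9.13,-1,0.575,-0.253,-0.802,4.38,9.13,-1.5,0.575,-0.253,-0.802,4.38,9.13,-2,0.575,-0.253,-0.802,4.38,9.13,-2.5,0.575,-0.253,-0.802,4.38,9.13,-3,0.575,-0.253,-0.802,4.38,9.13,-3.48,0.575,-0.253,-0.802,4.38,9.13,-3.48,0.575,-0.253,-0.802,4.38,9.13,-3.48,0.575,-0.253,-0.802], "claw": 45, "newtons": 60}}

```text
clock: 1.07
tcp_pos: [0.6836, 0.2282, 0.1513]
orientation: [-0.109, 0.889, 0.346, 0.279]
wrist_force: [0.9, 0.7, 1.9]
finger_gap: 0.0386
grip_force: 0.0
```

Run:
```python
from h import *
import pickle
C={n:vision.read_camera(n) for n in("scene","wrist")}
pickle.dump(C,open("c1.pkl","wb"))
a=C["wrist"]["image"].copy()
b=cv2.resize(C["scene"]["image"][120:230,250:400],(640,470))
cv2.imwrite("pics/b.png",np.vstack([cv2.resize(a,(480,300)),cv2.resize(b,(480,300))]))
s=status.get_state();print(s["clock"],s["tcp_pos"],s["joint_pos"],s["finger_gap"])
P=[[.688,.233,.087],[.747,.2847,.087]];print(proj(C["wrist"],P)*.75)
```

```text
1.1667 [0.68653008 0.22820329 0.15457346] [ 0.06181652  0.28750871 -0.39081703  0.39087829  0.36886787  2.55556381] 0.038433029728010416
[[243.73332913 214.66533684]
 [245.87948046 126.62253828]]
```

View pics/b.png

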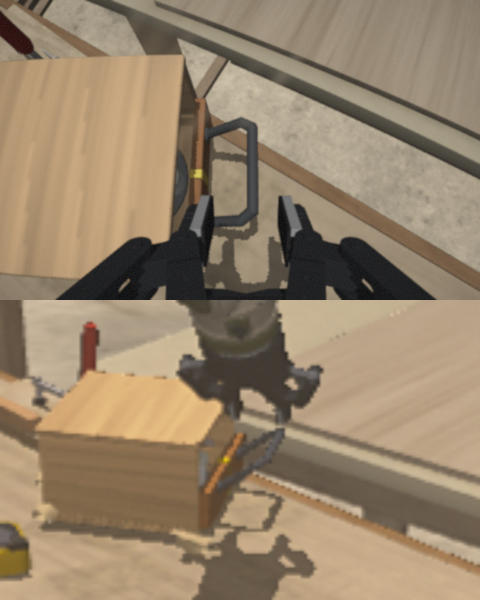

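The wrist view shows the bar at u≈252 (rows 130–215), against a predicted 245. It is about 5 mm farther out, and the yellow stripe is at (198,173). I'll correct for that and descend.

Emit:
{"fn": "apply_moves", "kwargs": {"moves": [0.43,0.25,-0.6,0,0,0,0.75,0.55,-1.2,0,0,0,1.05,0.8,-1.8,0,0,0,1.35,1.05,-2.4,0,0,0,1.65,1.25,-2.95,0,0,0,1.65,1.25,-2.95,0,0,0]}}

```text
clock: 1.67
tcp_pos: [0.7294, 0.2592, 0.0788]
orientation: [-0.108, 0.889, 0.346, 0.282]
wrist_force: [1.6, -1.5, -0.3]
finger_gap: 0.0384
grip_force: 0.0
```

Emit:
{"fn": "apply_moves", "kwargs": {"moves": [0,0,0,0,0,0,0,0,0,0,0,0,0,0,0,0,0,0,0,0,0,0,0,0,0,0,0,0,0,0,0,0,0,0,0,0], "claw": 0}}

```text
clock: 2.17
tcp_pos: [0.7275, 0.259, 0.0804]
orientation: [-0.108, 0.888, 0.346, 0.282]
wrist_force: [4.7, -2.3, 1.3]
finger_gap: 0.0082
grip_force: 58.7
```

Emit:
{"fn": "apply_moves", "kwargs": {"moves": [0.3,-0.33,0,0,0,0,0.6,-0.66,0,0,0,0,0.9,-0.98,0,0,0,0,1.2,-1.31,0,0,0,0,1.5,-1.64,0,0,0,0,1.8,-1.97,0,0,0,0,2.1,-2.3,0,0,0,0,2.4,-2.62,0,0,0,0,2.7,-2.95,0,0,0,0,3.0,-3.28,0,0,0,0,3.3,-3.6,0,0,0,0,3.6,-3.93,0,0,0,0,3.86,-4.22,0,0,0,0,3.86,-4.22,0,0,0,0,3.86,-4.22,0,0,0,0,3.86,-4.22,0,0,0,0]}}

```text
clock: 3.5
tcp_pos: [0.8237, 0.1539, 0.0803]
orientation: [-0.108, 0.888, 0.346, 0.282]
wrist_force: [4.2, 0.6, 5.2]
finger_gap: 0.008
grip_force: 59.8
```

Emit:
{"fn": "apply_moves", "kwargs": {"moves": [0,0,0,0,0,0,0,0,0,0,0,0,0,0,0,0,0,0,0,0,0,0,0,0], "claw": 50}}

```text
clock: 3.83
tcp_pos: [0.8206, 0.1543, 0.0768]
orientation: [-0.11, 0.889, 0.346, 0.279]
wrist_force: [-0.1, -0.6, -0.5]
finger_gap: 0.0427
grip_force: 0.0
```

Emit:
{"fn": "apply_moves", "kwargs": {"moves": [-0.5,-0.47,0.98,0,0,0,-1.0,-0.94,1.96,0,0,0,-1.5,-1.4,2.94,0,0,0,-2.03,-1.86,3.93,0,0,0,-2.5,-0.8,4.5,-0.08,0.09,0,-3.0,0.4,5,-0.16,0.18,0,-3.5,1.4,5.5,-0.25,0.27,0,-4.2,2.4,6,-0.33,0.36,0,-4.55,3.24,6.4,-0.413,0.45,0,-4.55,3.24,6.4,-0.413,0.45,0,-4.55,3.24,6.4,-0.413,0.45,0]}}

```text
clock: 4.75
tcp_pos: [0.7083, 0.2388, 0.237]
orientation: [0.0, 0.931, 0.365, -0.001]
wrist_force: [-0.8, 0.4, -0.0]
finger_gap: 0.0426
grip_force: 0.0
```

Run:
```python
from h import *
import pickle
C={n:vision.read_camera(n) for n in("scene","side","wrist")}
pickle.dump(C,open("c2.pkl","wb"))
a=C["wrist"]["image"].copy()
b=cv2.resize(C["side"]["image"][205:315,260:420],(480,330),interpolation=cv2.INTER_CUBIC)
cv2.imwrite("pics/d.png",np.vstack([cv2.resize(a,(432,270)),cv2.resize(b,(432,300))]))
s=status.get_state();print(s["clock"],s["tcp_pos"],s["joint_pos"],s["finger_gap"])
```

```text
4.9 [0.70833272 0.23429097 0.23726848] [ 2.12085242e-01  6.91256425e-01  6.46669081e-01  1.52699049e+00
 -2.11394619e-04  2.61180887e+00] 0.042730398237160835
```

View pics/d.png

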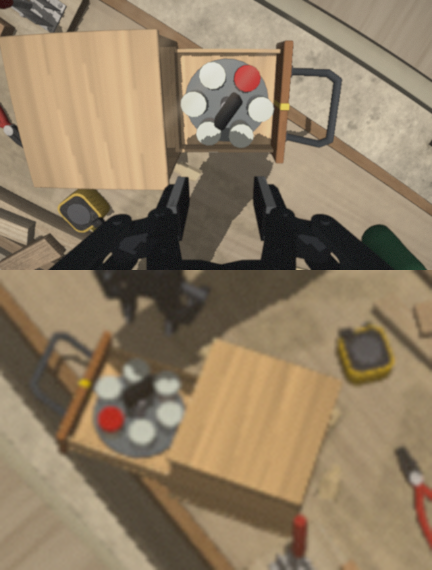

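The wrist view at (×432/640) shows the red lid at (247,78), the disc centre at about (228,102), the stripe at (284,107) and the bar along the red direction. The drawer is out. Next I'll measure precisely.

```bash
cat > m.py <<'E'
from h import *
def measure(c,red_only=False,n=""):
    im=c["image"];h=cv2.cvtColor(im,cv2.COLOR_BGR2HSV);H,S,V=cv2.split(h)
    def blobs(m,lo,hi):
        k,l,st,ce=cv2.connectedComponentsWithStats(m.astype(np.uint8))
        return [(st[i,4],ce[i]) for i in range(1,k) if lo<st[i,4]<hi]
    red=[(a,tuple(q.round(1)),onz(c,q,.065).round(4)) for a,q in blobs(((H<8)|(H>172))&(S>150)&(V>110),40,3000)]
    wh=[(a,tuple(q.round(1)),onz(c,q,.065).round(4)) for a,q in blobs((S<45)&(V>185),40,3000)]
    ye=[(a,tuple(q.round(1)),onz(c,q,.059).round(4)) for a,q in blobs((H>22)&(H<34)&(S>150)&(V>150),8,300)]
    print(n,"R",*red,"W",*wh,"Y",*ye,sep="\n ")
E
python3 - <<'E'
from m import *
import pickle
C=pickle.load(open("c2.pkl","rb"))
for n in("wrist","side"): measure(C[n],n=n)
E
```

```text
wrist
 R
 (np.int32(306), (np.float64(356.5), np.float64(108.1)), array([0.7738, 0.2627, 0.065 ]))
 (np.int32(442), (np.float64(373.1), np.float64(122.1)), array([0.775 , 0.2443, 0.065 ]))
 (np.int32(144), (np.float64(3.1), np.float64(178.1)), array([0.5034, 0.4702, 0.065 ]))
 W
 (np.int32(1183), (np.float64(314.1), np.float64(111.1)), array([0.7477, 0.2873, 0.065 ]))
 (np.int32(1066), (np.float64(286.1), np.float64(154.1)), array([0.704 , 0.2809, 0.065 ]))
 (np.int32(1038), (np.float64(386.2), np.float64(161.7)), array([0.7585, 0.2116, 0.065 ]))
 (np.int32(582), (np.float64(305.8), np.float64(193.1)), array([0.6889, 0.2446, 0.065 ]))
 (np.int32(352), (np.float64(361.2), np.float64(193.1)), array([0.7229, 0.2077, 0.065 ]))
 (np.int32(62), (np.float64(554.4), np.float64(229.5)), array([0.8242, 0.0438, 0.065 ]))
 Y
side
 R
 (np.int32(64), (np.float64(300.6), np.float64(259.4)), array([0.772 , 0.2575, 0.065 ]))
 (np.int32(136), (np.float64(421.3), np.float64(296.4)), array([0.4743, 0.561 , 0.065 ]))
 W
 (np.int32(967), (np.float64(285.6), np.float64(119.2)), array([ 0.5518, -0.3409,  0.065 ]))
 (np.int32(751), (np.float64(416.0), np.float64(143.5)), array([0.1405, 0.0057, 0.065 ]))
 (np.int32(88), (np.float64(228.6), np.float64(129.7)), array([ 0.7808, -0.393 ,  0.065 ]))
 (np.int32(43), (np.float64(478.7), np.float64(146.9)), array([-0.0771,  0.1322,  0.065 ]))
 (np.int32(42), (np.float64(299.8), np.float64(247.4)), array([0.7546, 0.2146, 0.065 ]))
 (np.int32(41), (np.float64(322.6), np.float64(257.3)), array([0.7012, 0.2847, 0.065 ]))
 (np.int32(44), (np.float64(312.0), np.float64(263.9)), array([0.7447, 0.2907, 0.065 ]))
 Y
```

Emit:
{"fn": "apply_moves", "kwargs": {"moves": [0,0,0,0,0,0.12,0,0,0,0,0,0.24,0,0,0,0,0,0.36,0,0,0,0,0,0.48,0,0,0,0,0,0.6,0,0,0,0,0,0.72,0,0,0,0,0,0.84,0,0,0,0,0,0.96,0,0,0,0,0,1.08,0,0,0,0,0,1.2,0,0,0,0,0,1.32,0,0,0,0,0,1.44,0,0,0,0,0,1.56,0,0,0,0,0,1.68,0,0,0,0,0,1.8,0,0,0,0,0,1.92,0,0,0,0,0,2.04,0,0,0,0,0,2.16,0,0,0,0,0,2.28,0,0,0,0,0,2.4]}}

```text
clock: 6.57
tcp_pos: [0.7082, 0.2324, 0.2389]
orientation: [0.0, -0.002, 1.0, 0.0]
wrist_force: [0.8, 0.1, -0.2]
finger_gap: 0.0426
grip_force: 0.0
```

Emit:
{"fn": "apply_moves", "kwargs": {"moves": [0.3,0.2,-0.7,0,0,0.11,0.6,0.4,-1.4,0,0,0.11,0.92,0.52,-2.2,0,0,0.11,0.92,0.52,-3,0,0,0.11,0.92,0.52,-3.6,0,0,0.11,0.92,0.52,-3.6,0,0,0.11,0.92,0.52,-3.6,0,0,0.11]}}

```text
clock: 7.15
tcp_pos: [0.7304, 0.2465, 0.1465]
orientation: [-0.002, -0.054, 0.999, -0.0]
wrist_force: [-0.3, 0.2, -0.6]
finger_gap: 0.0424
grip_force: 0.0
```

Run:
```python
from m import *
C={n:vision.read_camera(n) for n in("scene","side","wrist")}
b=cv2.resize(C["scene"]["image"][130:220,280:400],(480,360),interpolation=cv2.INTER_CUBIC)
cv2.imwrite("pics/e.png",np.vstack([cv2.resize(C["wrist"]["image"],(368,230)),cv2.resize(b,(368,276))]))
s=status.get_state();print(s["clock"],s["tcp_pos"],s["joint_pos"],s["orientation"],s["finger_gap"])
```

```text
7.3 [0.73220933 0.247577   0.15020729] [2.22209901e-01 7.55320629e-01 5.53076541e-01 1.36623231e+00
 4.15086065e-04 1.13048313e-01] [ 1.10907856e-03 -5.45539009e-02  9.98510132e-01  3.98168363e-04] 0.04258804012356146
```

View pics/e.png

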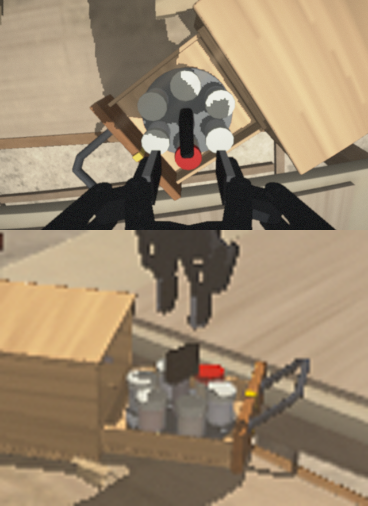

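The bar is vertical in the wrist view at u≈187, centred between the fingers, so the alignment is good. I'll descend and grip.

Emit:
{"fn": "apply_moves", "kwargs": {"moves": [0,0,-0.6,0,0,0,0,0,-1.2,0,0,0,0,0,-1.8,0,0,0,0,0,-2.3,0,0,0,0,0,-2.6,0,0,0,0,0,-2.6,0,0,0,0,0,-2.6,0,0,0]}}

```text
clock: 7.88
tcp_pos: [0.7318, 0.248, 0.0843]
orientation: [0.0, -0.055, 0.998, 0.0]
wrist_force: [-0.2, -0.7, -0.2]
finger_gap: 0.0428
grip_force: 0.0
```

Emit:
{"fn": "apply_moves", "kwargs": {"moves": [0,0,0,0,0,0,0,0,0,0,0,0,0,0,0,0,0,0,0,0,0,0,0,0,0,0,0,0,0,0,0,0,0,0,0,0], "claw": 0}}

```text
clock: 8.38
tcp_pos: [0.732, 0.2473, 0.0853]
orientation: [0.001, -0.055, 0.998, -0.0]
wrist_force: [-2.9, -3.3, 6.6]
finger_gap: 0.0133
grip_force: 60.0
```

Emit:
{"fn": "apply_moves", "kwargs": {"moves": [0,0,0,0,0,-0.08,0,0,0,0,0,-0.16,0,0,0,0,0,-0.24,0,0,0,0,0,-0.32,0,0,0,0,0,-0.4,0,0,0,0,0,-0.48,0,0,0,0,0,-0.56,0,0,0,0,0,-0.64,0,0,0,0,0,-0.72,0,0,0,0,0,-0.8,0,0,0,0,0,-0.87,0,0,0,0,0,-0.94,0,0,0,0,0,-0.94,0,0,0,0,0,-0.94,0,0,0,0,0,-0.94,0,0,0,0,0,-0.94]}}

```text
clock: 9.72
tcp_pos: [0.7308, 0.2456, 0.0853]
orientation: [0.0, 0.404, 0.915, -0.002]
wrist_force: [-6.2, -8.6, 8.8]
finger_gap: 0.0134
grip_force: 60.3
```

Run:
```python
from m import *
import pickle
C={n:vision.read_camera(n) for n in("scene","side","wrist")}
pickle.dump(C,open("c3.pkl","wb"))
b=cv2.resize(C["side"]["image"][215:295,260:380],(528,352),interpolation=cv2.INTER_CUBIC)
cv2.imwrite("pics/f.png",np.vstack([cv2.resize(C["wrist"]["image"],(368,230)),cv2.resize(b,(368,276))]))
s=status.get_state();print(s["clock"],s["tcp_pos"],s["orientation"],s["finger_gap"],s["grip_force"])
for n in("wrist","side"):measure(C[n],n=n)
```

```text
9.8667 [0.73076403 0.24555621 0.08528956] [ 3.32631832e-04  4.03620621e-01  9.14924855e-01 -1.67127943e-03] 0.013033386252200636 60.253965854644775
wrist
 R
 (np.int32(235), (np.float64(328.0), np.float64(352.7)), array([0.7684, 0.206 , 0.065 ]))
 W
 (np.int32(54), (np.float64(473.3), np.float64(144.6)), array([0.7395, 0.3331, 0.065 ]))
 (np.int32(260), (np.float64(517.2), np.float64(176.5)), array([0.7659, 0.3377, 0.065 ]))
 (np.int32(794), (np.float64(247.8), np.float64(194.6)), array([0.6804, 0.2476, 0.065 ]))
 (np.int32(60), (np.float64(481.6), np.float64(213.0)), array([0.7673, 0.3148, 0.065 ]))
 (np.int32(48), (np.float64(531.4), np.float64(226.6)), array([0.7911, 0.3271, 0.065 ]))
 (np.int32(60), (np.float64(516.2), np.float64(247.5)), array([0.7944, 0.3151, 0.065 ]))
 (np.int32(1231), (np.float64(409.3), np.float64(301.6)), array([0.7772, 0.2583, 0.065 ]))
 Y
 (np.int32(26), (np.float64(326.7), np.float64(366.8)), array([0.7783, 0.194 , 0.059 ]))
 (np.int32(11), (np.float64(320.9), np.float64(373.5)), array([0.7793, 0.1879, 0.059 ]))
side
 R
 (np.int32(45), (np.float64(298.5), np.float64(248.5)), array([0.7605, 0.2167, 0.065 ]))
 (np.int32(141), (np.float64(421.5), np.float64(296.5)), array([0.4741, 0.5614, 0.065 ]))
 W
 (np.int32(2032), (np.float64(299.4), np.float64(124.9)), array([ 0.5148, -0.288 ,  0.065 ]))
 (np.int32(638), (np.float64(418.6), np.float64(148.0)), array([0.1436, 0.0296, 0.065 ]))
 (np.int32(82), (np.float64(228.4), np.float64(129.9)), array([ 0.7819, -0.3926,  0.065 ]))
 (np.int32(190), (np.float64(490.6), np.float64(339.8)), array([0.3561, 0.7877, 0.065 ]))
 (np.int32(1533), (np.float64(555.6), np.float64(367.3)), array([0.2253, 0.9558, 0.065 ]))
 (np.int32(667), (np.float64(512.1), np.float64(385.7)), array([0.3827, 0.9357, 0.065 ]))
 (np.int32(123), (np.float64(476.3), np.float64(391.6)), array([0.4914, 0.8979, 0.065 ]))
 Y
```

View pics/f.png

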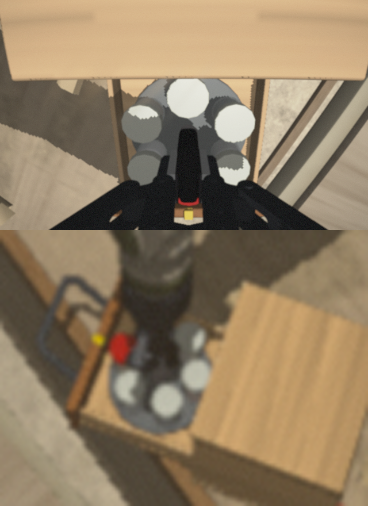

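The red lid lies right in line with the stripe (wrist u≈187 vs 188), the bar is gripped at 60 N, and the drawer is about 143 mm out. I'll hand in.

```bash
python3 -c "
from workcell import job
print(job.hand_in())"
```

```text
the job is handed in; nothing more can be done
None
```

The job is handed in, with no verdict returned: the drawer is about 143 mm out by my estimate, the red-lidded jar is in line with the yellow stripe, and the gripper is still holding the carousel bar at about 60 N.

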